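Set the label printer's side guide to the gauge mark and close the cover

TASK

A fresh label roll lies in the open label printer: roll the knurled thumbwheel under a fingertip until the sliding side guide has closed in on the roll and its pointer stands at the long gauge mark on the scale, then push the cover fully shut with the fingers. Work the guide only through the wheel: do not touch the guide or the label roll, grasp or lift nothing, and leave everything else on the table where it is.

Things in the scene. Friction and masses are not known exactly. Their poses are not given: they have to be found in the camera images.
- label_printer: grey desktop label printer, 185 mm deep (x), 200 wide (y), housing 50 high, fixed. Origin on the table under its middle; x from its front (robot side) to its back, y to its left, z up. The front deck (x -92 to -6, z 50) carries thumbwheel and scale; behind it the open bay (x -5 to 75, y -70 to 70) holds the label roll and at its right a fixed guide disc (inner face y -55, top z 81).
- wheel_top (a point): highest point of the knurled thumbwheel on the deck, at printer (-45, 0, 64) mm while nothing presses it; the point is fixed to the printer. The wheel stands 14 mm proud of the deck and 6 mm proud of the two cheeks beside it (26 mm over their outsides, 40 mm long). Its axle is rigid: a press of 3 to 10 N from above grips it well enough to roll it.
- thumbwheel: the knurled metal thumbwheel, radius 22 mm, 12 mm wide; origin at its centre, axle along the printer's x. It turns through many turns. Rolling its top to the printer's -y (right) drives the guide to -y (closing), rolling it to +y opens. Its pinion has 14 mm radius: the guide moves 0.64 mm per mm rolled at the rim, needs 1 to 2 N along the rim and stays where it is left.
- side_guide: sliding side guide: a grey disc of 66 mm diameter, 5 mm thick, standing across the bay at the left of the roll (top 81 mm above the table), with a foot that carries the pointer over the deck's edge. Slides along the printer's y. Origin at table height in the plane of its inner (right) face; axes as the printer's. It pushes the label roll along if it meets it.
- guide_pointer (a point): tip of the guide's pointer, a narrow dark blade reaching over the scale, in the plane of the guide's inner face, 53 mm above the table; it moves with the guide.
- gauge_mark (a point): the one long, heavy line (15 mm long, 2 mm wide) across the aluminium scale on the deck, among short thin ticks every 5 mm; axes as the printer's. With the pointer here the guides stand 60 mm apart, 3 mm more than the roll is long. At the start the pointer stands 25 to 45 mm to the left (printer +y) of it.
- cover (a joint): angle of the printer's black cover: 0 fully shut (flush on the housing), grows as it opens, 1.62 fully open; starts between 1.35 and 1.55 (nearly upright). Its stiff hinge holds it at any angle; 1 to 3 N near the free edge moves it.
- cover_hinge (a point): middle of the cover's hinge axis, at printer (88, 0, 50) mm, axis along the printer's y. The cover is a shell 200 mm wide, 180 mm from hinge to free edge, 42 mm deep: shut, its flat outer face is 92 mm above the table; upright, that face looks to the back, 42 mm behind the hinge. A clear window lies 30 to 116 mm from the hinge; beyond it the face is solid.
- label_roll: the label roll in the bay: white paper on a card core, 64 mm diameter, 57 mm long, lying with its axis along the printer's y on two rods, its centre (the origin) 48 mm above the table. The guide may shove it along; the robot must not touch it.
- spare_roll: spare label roll, white paper, 64 mm diameter and 57 mm high, standing on its end to the left of the printer; origin at the centre of its underside. Bystander.
- marker_a: marker pen, 135 mm long, 17 mm thick, lying along the printer's right side; origin at its underside's centre. Bystander.
- price_gun: hand price labeller, 210 x 36 x 76 mm, lying at the right. Bystander.
- cassette: cassette in its flat case, 70 x 109 x 17 mm, at the right front. Bystander.
- tape_duct: roll of grey duct tape lying flat, 103 mm diameter, 48 mm high, at the left. Bystander.
- clamp_spring: spring clamp with orange handles, 112 x 65 x 17 mm, lying at the left front. Bystander.
- jar_glue: cream jar of glue, 56 mm diameter, 70 mm high, at the left back. Bystander.
- toy_car: die-cast toy car, 68 mm long, 28 mm high, at the right back. Bystander.

How it is judged (in metres and radians):
On the way, in this order (a step that is already met when the one before it is completed fails the run):
1. the guide's pointer stands at the gauge mark (within 2.5 mm) while the cover is still up (y of guide_pointer in the frame of gauge_mark between -0.0025 and 0.0025 m and value of joint cover above 1 rad), for 0.3 s.
2. the cover is pushed fully shut (value of joint cover below 0.04 rad), for 0.2 s.
At the end, for the whole second after the job is handed in: The pointer stands within 2.5 mm of the long gauge mark, measured across the printer, the cover is fully shut (under 0.04 rad), and guide and roll are at rest (y of guide_pointer in the frame of gauge_mark between -0.0025 and 0.0025 m and value of joint cover below 0.04 rad and linear speed of side_guide below 0.005 m/s and linear speed of label_roll below 0.02 m/s); the robot touches nothing.
It fails at once if the robot touches the sliding guide itself instead of working it by the wheel (contact force between any of the fingers, the arm and side_guide above 1 N).
It fails at once if the robot touches the label roll (contact force between any of the fingers, the arm and label_roll above 1 N).
It fails at once if the label roll is lifted out of its cradle (z of label_roll in the frame of label_printer above 0.065 m).
It fails at once if something else on the table is moved by more than 20 mm (distance of any of spare_roll, marker_a, price_gun, cassette, tape_duct, clamp_spring, jar_glue, toy_car from where it was at the start of the episode above 0.02 m).
It also fails if it takes over 64 s, if anything falls off the work surface, if the arm or the gripper's body presses on something with over 40 N, if the wrist force passes 120 N, or if a joint passes its speed limit or range.

ROBOT

A 6-joint arm with a two-finger parallel gripper is mounted at the origin on a cart in front of the work surface, level with it; the furniture and walls round the work are solid. World frame = base frame: x ahead of the robot, y to its left, z up, the work surface at z = 0. Lengths are in mm, angles in rad, forces in N, time in s.
With the tool pointing down it reaches from about 300 to 850 mm from the base axis. Payload 4.2 kg.
Tool frame: the origin (TCP) lies at the very end of the fingers, on their centre line; the grasp point (between the pads) lies 19 mm behind it; z points along the fingers, y is the line along which they close (so a half turn about z gives the same grasp; the last joint's range is limited). The gripper opens to 91 mm and grips with 3 to 60 N. Pads are 32 mm wide; open, the fingers measure 118 mm over their backs; the gripper's body (76 mm by 178 mm) begins 60 mm behind the grasp point.
Start: joints at [-1.211, 0.32, 1.565, -0, 1.257, -0.02], TCP at [213.177, -534.04, 213.976] pointing down, gripper open.
Joint ranges: [-3.11, 3.11], [-0.84, 2.01], [0.21, 2.61], [-1.34, 4.49], [0.05, 2.63], [-2.56, 2.56]. Speed limits (rad/s): [2.57, 2.57, 3.14, 3.14, 3.14, 3.14].

INTERFACE

Orientations are given as a unit quaternion [w, x, y, z].
In Python, from rig import * gives the robot as it stands.
- The arm moves only by the tool servo_tool, never from a script. Its argument "increments" is one flat list of numbers, 6 for each row, row after row: the shift along the tool's x, y, z in units of 0.15 m (1.0 is 0.15 m), then the turn, a rotation vector about the tool's x, y, z in units of 90 degrees (1.0 is 90 degrees). A call has 1 to 12 rows; each row shifts and turns the commanded pose from where the row before left it, along the tool's axes as they then stand; what a row does not reach is not made up. A row lasts 1/10 s, in which the tool goes at most 50 mm and 8.59 degrees, less where a joint would pass 70% of its speed; a pose out of reach is approached as far as the arm can. A call with a number of a shift or a turn outside -1 to 1 is refused whole. A call with a gripper value outside its range is refused whole. "jaw" is the gripper command: -1 is fully open, 1 is shut, values between are in proportion, set as the call begins (left out, the last holds). The fingers move at their own pace and stop on an object; "newtons" is the grip in N (left out, the last holds). Time passes only in rows, so rows that do not move let the fingers close. It gives the time, the measured TCP pose, the force, the opening and the grip force at its end, in the units of the state.
- sense(): the state, without advancing time (a new reading comes with each control period).
- snapshot(name): name is "scene" or "top" or "wrist"; returns a dict with "img" (420x560x3 uint8, red, green, blue), "range_z" (420x560 float32, mm along the optical axis (not along the pixel's ray), 0 where there is no reading), "K" (3x3 intrinsics, pixels), "world_from_camera" (4x4, takes a point from camera to world coordinates). Camera axes: x right, y up, looking along -z (the intrinsics and any distortion apply to the point x, -y, -z); pixel columns grow to the right and rows downward; lengths in mm; the calibration is good to about 2 mm. A picture is of the moment at which its call begins.
- hand_in(): hands the job in; it is judged then, once.
The state is a dict: "clock": time; "qpos": joint angles; "qvel": joint speeds; "effort": joint torques, N m; "eef_pos": TCP position; "tool_rot": TCP orientation; "force": force on the tool from outside, world axes, zero at the start; "moment": the same for the moment, N m; "gripper_width": opening from 0.0 (shut) to 1.0 (fully open); "gripper_force": force on a finger pad.
Only numpy, scipy, OpenCV 4.12 (cv2) and the standard library are available. Lean on these libraries where they do the work, as an engineer would, in place of code of your own. Each camera call takes 0.05 s, during which the arm holds its last target. There are 200 camera calls.

## Working session

There is one attempt and no reset: what is moved stays moved. The work goes in short steps, Python scripts to look and compute and a tool call to move; the robot and the scene stay as the last step left them, time stands still between calls to the robot, and variables do not carry over. Pictures are saved under pics/ and viewed, at most 10 in all, crops included, and the job is handed in when it is done.

Besides the shell and the picture viewer there is one more tool, called as a command line: name --argument value ..., lists and objects as JSON in quotes. servo_tool: Moves the arm, as the interface text tells. Its arguments: {"type":"object","properties":{"increments":{"type":"array"},"jaw":{"type":"number"},"newtons":{"type":"number"}},"required":["increments"]}

```bash
mkdir -p pics
cat > h.py <<'E'
from rig import *
import numpy as np, cv2
def snap(n,f=None):
    s=snapshot(n)
    if f: cv2.imwrite('pics/'+f,s['img'][:,:,::-1])
    return s
def pts(s):
    z=s['range_z'];K=s['K'];v,u=np.mgrid[:z.shape[0],:z.shape[1]]
    P=np.stack([(u-K[0,2])/K[0,0]*z,-(v-K[1,2])/K[1,1]*z,-z,np.ones_like(z)],-1)
    return (P@s['world_from_camera'].T)[...,:3]
E
python3 - <<'E'
from h import *
for n in ['top','scene']:
    s=snap(n,n+'.png'); np.savez(n+'.npz',**s); print(s['K'],s['world_from_camera'])
print(sense())
E
```

```text
[[484.69075925   0.         279.80365272]
 [  0.         484.69075925 209.02589873]
 [  0.           0.           1.        ]] [[ 1.52120727e-02  9.81107724e-01 -1.92863233e-01  3.57451176e+02]
 [-9.99883741e-01  1.51283954e-02 -1.90662850e-03  2.51194577e+01]
 [ 1.04710330e-03  1.92869815e-01  9.81223796e-01  1.36814825e+03]
 [ 0.00000000e+00  0.00000000e+00  0.00000000e+00  1.00000000e+00]]
[[440.13780553   0.         279.91867822]
 [  0.         440.13780553 199.02839079]
 [  0.           0.           1.        ]] [[-8.41708581e-01  2.79818196e-01 -4.61766653e-01  1.24991735e+02]
 [-5.39634277e-01 -4.07570785e-01  7.36668787e-01  7.72910805e+02]
 [ 1.79307338e-02  8.69245554e-01  4.94055317e-01  5.50624167e+02]
 [ 0.00000000e+00  0.00000000e+00  0.00000000e+00  1.00000000e+00]]
{'clock': 0.1, 'qpos': array([-1.21101475e+00,  3.20213623e-01,  1.56555828e+00,  4.67151541e-06,
        1.25740879e+00, -2.00016527e-02]), 'qvel': array([-0.00134629, -0.00083923, -0.00266362, -0.00053077,  0.00091633,
        0.00092853]), 'effort': array([-1.70272920e-04, -4.13334131e+01, -2.32510149e+01,  7.27853319e-02,
        4.22440551e-02, -5.86361875e-05]), 'eef_pos': array([ 213.00310942, -533.59823608,  213.21211878]), 'tool_rot': array([-7.82962571e-04,  9.82024525e-01,  1.88751691e-01, -1.32058305e-04]), 'force': array([0.27221246, 0.2780551 , 0.03295658]), 'moment': array([-0.00479264,  0.00856336, -0.00498145]), 'gripper_force': 0.0, 'gripper_width': 1.0022952641305334}
```

View pics/top.png

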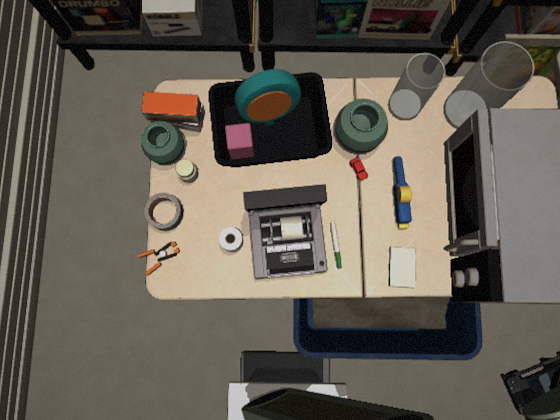

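View pics/scene.png

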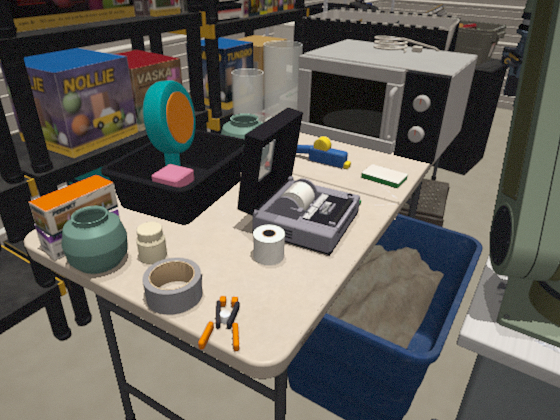

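The top view shows the printer around (288,240), slightly rotated, with the cover upright at (285,197). The marker is close on its right at (336,245), and the spare roll is on its left at (230,239). Next I measure the printer pose from the depth.

Run:
```python
from h import *
s=dict(np.load('top.npz')); P=pts(s)
for zlo,zhi in [(42,57)]:
    m=(P[...,2]>zlo)&(P[...,2]<zhi); m[:180]=0;m[300:]=0;m[:,:244]=0;m[:,332:]=0
    m=cv2.morphologyEx(m.astype(np.uint8),cv2.MORPH_OPEN,np.ones((3,3)))
    X=P[m>0]; print(len(X),np.median(X[:,2]))
    # front edge & sides
    r=cv2.minAreaRect(X[:,:2].astype(np.float32)); print(r, cv2.boxPoints(r))
    vs,us=np.where(m); print(us.min(),us.max(),vs.min(),vs.max())
    # per column lowest pixel -> front edge ; per row left/right
    F=np.array([P[np.where(m[:,u])[0].max(),u,:2] for u in range(258,324)])
    a=np.polyfit(F[:,1],F[:,0],1);print('front x=a*y+b',a, 'yaw',-np.arctan(a[0]))
    for f in (np.min,np.max):
        L=np.array([P[v,f(np.where(m[v])[0]),:2] for v in range(225,272)])
        b=np.polyfit(L[:,0],L[:,1],1);print('side y=a*x+b',b,np.arctan(b[0]))
c=s['img'][180:285,235:345,::-1]; cv2.imwrite('pics/crop.png',cv2.resize(c,None,fx=5.5,fy=5.5,interpolation=cv2.INTER_CUBIC))
```

```text
3324 50.44409157884377
((530.783447265625, 7.038108825683594), (193.26382446289062, 199.6699981689453), 6.603763103485107) [[ 423.3114     95.097824]
 [ 446.27393  -103.247406]
 [ 638.2555    -81.02161 ]
 [ 615.29297   117.32362 ]]
249 326 203 278
front x=a*y+b [-1.14313124e-01  4.35953873e+02] yaw 0.1138190637268724
side y=a*x+b [ 0.11117889 46.75318939] 0.11072417586896464
side y=a*x+b [ 1.00522406e-01 -1.45280855e+02] 0.10018585893761249
```

View pics/crop.png

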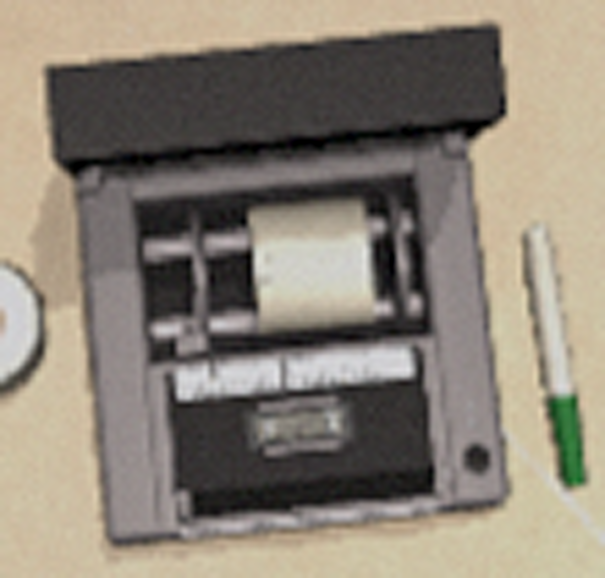

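servo_tool --increments '[0,0,0,0,0,0.086,0,0,0,0,0,0.086,0.154,-0.24,0,0,0,0,0.154,-0.24,0,0,0,0,0.154,-0.24,0,0,0,0,0.154,-0.24,0,0,0,0,0.154,-0.24,0,0,0,0,0.154,-0.24,0,0,0,0,0.154,-0.24,0,0,0,0,0.154,-0.24,0,0,0,0,0.154,-0.24,0,0,0,0,0.154,-0.24,0,0,0,0]' --jaw 1 --newtons 20

```text
clock: 1.3
eef_pos: [403.6, -149.2, 213.8]
tool_rot: [0.0, 0.999, 0.055, -0.0]
force: [0.9, -0.3, -0.1]
gripper_width: 0.007
gripper_force: 0.0
```

servo_tool --increments '[0.154,-0.24,0,0,0,0,0.154,-0.24,0,0,0,0,0.154,-0.24,0,0,0,0,0.154,-0.24,0,0,0,0,0,0,0,0,0,0,0,0,0,0,0,0]'

```text
clock: 1.9
eef_pos: [479.1, 2.8, 213.4]
tool_rot: [0.0, 0.998, 0.056, -0.001]
force: [-0.2, -0.2, -0.7]
gripper_width: 0.006
gripper_force: 0.0
```

Run:
```python
from h import *
s=snap('wrist','w1.png');np.savez('w1.npz',**s);print(s['world_from_camera'],s['K']);print(sense())
```

```text
[[ 1.11482964e-01  9.61640428e-01  2.50637660e-01  5.49826373e+02]
 [-9.93766344e-01  1.07889199e-01  2.80779917e-02  1.04021949e+01]
 [-4.01644722e-05 -2.52205489e-01  9.67673700e-01  3.84335963e+02]
 [ 0.00000000e+00  0.00000000e+00  0.00000000e+00  1.00000000e+00]] [[341.99035403   0.         278.00762172]
 [  0.         341.99035403 209.60738958]
 [  0.           0.           1.        ]]
{'clock': 1.95, 'qpos': array([-1.93238555e-02,  1.69226712e-01,  1.77214410e+00, -7.49176623e-04,
        1.20174733e+00,  1.44150850e+00]), 'qvel': array([-0.02773654, -0.01085194,  0.00625365,  0.00273062, -0.00196541,
        0.00173796]), 'effort': array([ 8.77700038e-01, -3.20597684e+01, -2.29982561e+01,  9.86234774e-02,
       -1.01432288e-01,  4.76217174e-04]), 'eef_pos': array([478.85493602,   2.01308928, 213.47841665]), 'tool_rot': array([ 2.91676213e-04,  9.98481071e-01,  5.50894525e-02, -7.86571077e-04]), 'force': array([ 0.40244449, -0.4223869 , -0.37818049]), 'moment': array([-3.25316621e-03,  6.32099542e-03,  4.93635904e-05]), 'gripper_force': 0.0, 'gripper_width': 0.0027295212711194302}
```

View pics/w1.png

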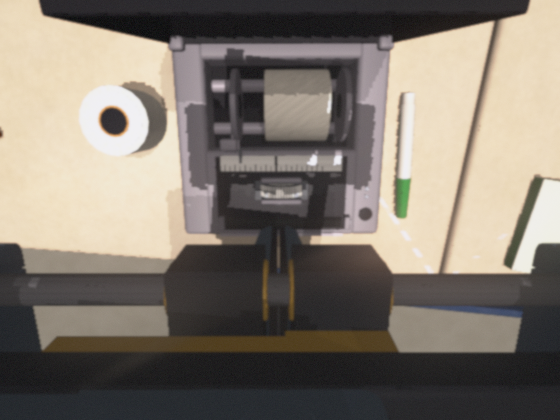

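The wrist view looks straight over the deck: the wheel is at (282,188), the scale spans (220–342,163) with the long mark near (276,163), and the guide disc is at (235,105). I'll enlarge the scale and calculate positions.

```bash
cat >> h.py <<'E'
def cast(s,u,v,z0):
    K=s['K'];T=s['world_from_camera'];d=T[:3,:3]@np.array([(u-K[0,2])/K[0,0],-(v-K[1,2])/K[1,1],-1]);o=T[:3,3]
    return o+d*(z0-o[2])/d[2]
E
python3 - <<'E'
from h import *
s=dict(np.load('w1.npz'));P=pts(s)
for u,v in [(282,185),(282,188),(282,191),(276,163),(230,222),(360,225),(300,75)]: print(u,v,P[v,u].round(1))
print('wheel',cast(s,282,188,64),'mark',cast(s,276,163,51))
h=P[...,2]; m=(h>57)&(h<70); m[:172]=0;m[205:]=0;m[:,:255]=0;m[:,310:]=0
print('wheelpts',m.sum(),P[m].mean(0),P[m].min(0),P[m].max(0))
# housing front corners
m=((h>42)&(h<57));m[:20]=0;m[238:]=0;m[:,:165]=0;m[:,398:]=0
for v in (180,200,220):
    us=np.where(m[v])[0];print(v,us.min(),us.max(),cast(s,us.min(),v,50)[:2],cast(s,us.max(),v,50)[:2])
for u in (200,240,330,365):
    vs=np.where(m[:,u])[0];print(u,vs.max(),cast(s,u,vs.max(),50)[:2])
c=s['img'][130:210,205:355,::-1];cv2.imwrite('pics/c1.png',cv2.resize(c,None,fx=5.3,fy=5.3,interpolation=cv2.INTER_CUBIC))
E
```

```text
282 185 [ 4.901e+02 -2.000e-01  5.760e+01]
282 188 [ 4.886e+02 -3.000e-01  6.490e+01]
282 191 [485.4  -0.6  63.6]
276 163 [509.9   7.9  51.9]
230 222 [446.6  47.3  55.7]
360 225 [456.4 -84.4  50. ]
300 75 [590.   -4.3  66.7]
wheel [ 4.88411220e+02 -3.00301654e-01  6.40000000e+01] mark [509.82880847   7.89372303  51.        ]
wheelpts 751 [ 4.84558178e+02 -4.09782269e-02  6.00760063e+01] [470.01599275 -20.45377285  57.00438859] [498.80818314  19.77382871  65.50522075]
180 182 381 [482.69485113  98.33481512] [504.61470149 -97.04808999]
200 183 379 [462.50143215  96.50451514] [484.41798424 -98.84469698]
220 185 378 [441.80106303  93.60595876] [ 463.71420995 -101.70847729]
200 233 [429.57253383  77.66921168]
240 235 [431.99889175  36.5992997 ]
330 235 [442.33674541 -55.54158846]
365 232 [449.56276465 -90.80420712]
```

View pics/c1.png

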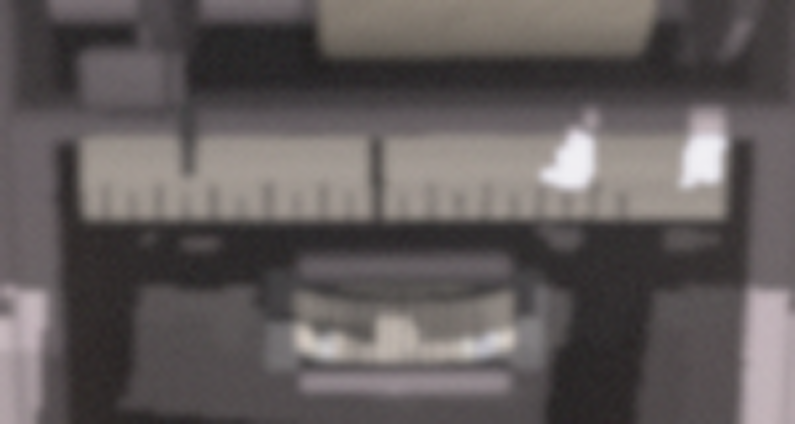

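The crop shows the pointer at column 188 and the mark at column 376, with ticks 27.1 px apart per 5 mm. The pointer therefore stands about 34.5 mm left of the mark. The wheel is at about (484.5, 0). Next I check fingertip thickness from the depth.

Run:
```python
from h import *
s=dict(np.load('w1.npz'));P=pts(s)
T=np.array([478.9,2.0,213.4]);c,sn=np.cos(.1105),np.sin(.1105)
for v in range(222,300,8):
    q=P[v,240:320]-T; lx=q[:,0]*c+q[:,1]*sn; ly=-q[:,0]*sn+q[:,1]*c
    m=(q[:,2]>-6)&(q[:,2]<80)&(abs(ly)<45)
    if m.any(): print(v,'cols',240+np.where(m)[0].min(),240+np.where(m)[0].max(),'y',ly[m].min().round(1),ly[m].max().round(1),'z',np.percentile(q[m,2],[0,50,100]).round(1),'x',np.median(lx[m]).round(1))
```

```text
230 cols 261 296 y -8.6 9.1 z [2.5 7.2 8.5] x 18.2
238 cols 257 300 y -9.9 10.3 z [14.4 19.3 21. ] x 18.2
246 cols 266 291 y -5.2 5.7 z [25.2 26.8 31.7] x 17.0
254 cols 266 291 y -4.9 5.4 z [34.7 36.4 40.2] x 17.1
262 cols 269 288 y -3.4 3.9 z [43.3 44.5 48.4] x 16.9
270 cols 269 288 y -3.3 3.8 z [51.  52.1 53.9] x 17.0
```

servo_tool --increments '[0,-0.033,0.24,0,0,0,0,0,0.24,0,0,0,0,0,0.24,0,0,0,0,0,0.2,0,0,0,0,0,0.04,0,0,0,0,0,0,0,0,0]'

```text
clock: 2.55
eef_pos: [478.2, 6.2, 69.6]
tool_rot: [0.0, 0.999, 0.054, -0.001]
force: [-0.1, 0.8, -0.1]
gripper_width: 0.002
gripper_force: 0.0
```

servo_tool --increments '[0,0,0.012,0,0,0,0,0,0.012,0,0,0,0,0,0.008,0,0,0,0,0,0,0,0,0]'

```text
clock: 2.95
eef_pos: [479.3, 7.2, 65.7]
tool_rot: [0.0, 0.998, 0.055, 0.001]
force: [-0.4, 0.6, -0.0]
gripper_width: 0.003
gripper_force: 0.0
```

servo_tool --increments '[0,0,0.004,0,0,0,0,0,0.004,0,0,0,0,0,0,0,0,0]'

```text
clock: 3.25
eef_pos: [479.1, 7.3, 64.1]
tool_rot: [0.0, 0.998, 0.055, 0.0]
force: [-0.4, 0.3, 1.6]
gripper_width: 0.007
gripper_force: 0.8
```

servo_tool --increments '[0,0,0.004,0,0,0,0,0,0.004,0,0,0,0,0,0,0,0,0]'

```text
clock: 3.55
eef_pos: [479.2, 7.3, 63.8]
tool_rot: [0.0, 0.998, 0.055, 0.0]
force: [-2.4, -0.4, 9.4]
gripper_width: 0.004
gripper_force: 4.7
```

servo_tool --increments '[0,0.015,-0.001,0,0,0,0,0.015,0,0,0,0,0,0.02,0,0,0,0,0,0.02,0,0,0,0,0,0.02,0,0,0,0,0,0.01,0,0,0,0,0,0,0,0,0,0]'

```text
clock: 4.25
eef_pos: [481.0, -7.9, 63.8]
tool_rot: [0.0, 0.998, 0.055, 0.001]
force: [-0.4, -1.3, 7.2]
gripper_width: 0.004
gripper_force: 3.8
```

Run:
```python
from h import *
s=snap('wrist');np.savez('w2.npz',**s)
c=s['img'][0:250,130:430,::-1];cv2.imwrite('pics/c2.png',cv2.resize(c,None,fx=2.4,fy=2.4,interpolation=cv2.INTER_CUBIC))
```

```text
(no output)
```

View pics/c2.png

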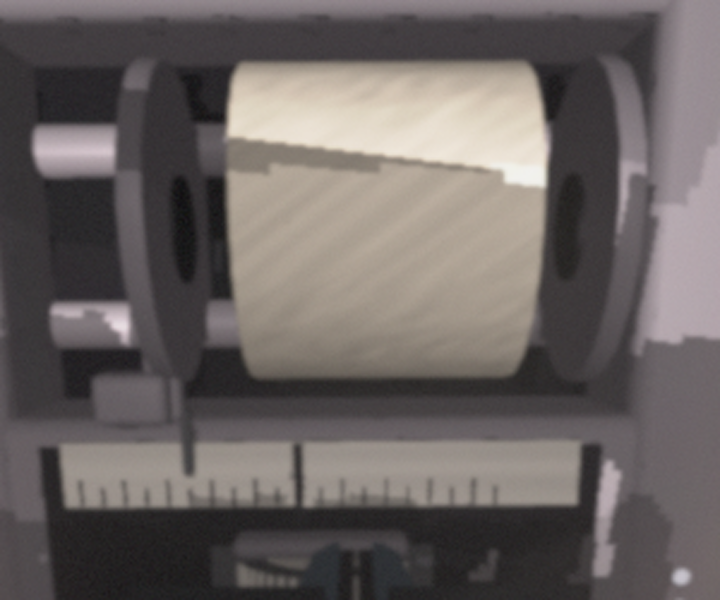

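The close wrist view shows the pointer at column 188 and the mark at column 298, with 21.7 px per 5 mm. About 25.3 mm remains, so the stroke moved the guide about 9.3 mm as predicted. I'll repeat it.

servo_tool --increments '[0,0,-0.02,0,0,0,0,0,-0.01,0,0,0,0,-0.05,0,0,0,0,0,-0.05,0,0,0,0,0,0,0.015,0,0,0,0,0,0.012,0,0,0,0,0,0.003,0,0,0,0,0,0,0,0,0]'

```text
clock: 5.1
eef_pos: [478.9, 7.7, 63.7]
tool_rot: [-0.0, 0.999, 0.055, 0.0]
force: [-2.9, 1.8, 10.0]
gripper_width: 0.005
gripper_force: 4.9
```

servo_tool --increments '[0,0.015,0,0,0,0,0,0.015,0,0,0,0,0,0.02,0,0,0,0,0,0.02,0,0,0,0,0,0.02,0,0,0,0,0,0.01,0,0,0,0,0,0,0,0,0,0]'

```text
clock: 5.8
eef_pos: [480.9, -8.0, 63.7]
tool_rot: [0.0, 0.998, 0.055, 0.0]
force: [-0.9, -0.3, 9.2]
gripper_width: 0.006
gripper_force: 4.4
```

servo_tool --increments '[0,0,-0.02,0,0,0,0,0,-0.01,0,0,0,0,-0.05,0,0,0,0,0,-0.05,0,0,0,0,0,0,0.015,0,0,0,0,0,0.012,0,0,0,0,0,0.003,0,0,0,0,0,0,0,0,0]'

```text
clock: 6.6
eef_pos: [478.9, 7.8, 63.7]
tool_rot: [-0.0, 0.999, 0.055, 0.0]
force: [-2.1, 2.2, 9.9]
gripper_width: 0.01
gripper_force: 4.9
```

servo_tool --increments '[0,0.015,0,0,0,0,0,0.015,0,0,0,0,0,0.02,0,0,0,0,0,0.02,0,0,0,0,0,0.02,0,0,0,0,0,0.01,0,0,0,0,0,0,0,0,0,0]'

```text
clock: 7.3
eef_pos: [480.9, -7.8, 63.8]
tool_rot: [0.0, 0.999, 0.055, 0.0]
force: [-2.6, 0.3, 9.5]
gripper_width: 0.003
gripper_force: 4.5
```

Run:
```python
from h import *
s=snap('wrist');np.savez('w3.npz',**s)
c=s['img'][170:220,150:390,::-1];cv2.imwrite('pics/c3.png',cv2.resize(c,None,fx=3.3,fy=3.3,interpolation=cv2.INTER_CUBIC))
```

```text
(no output)
```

View pics/c3.png

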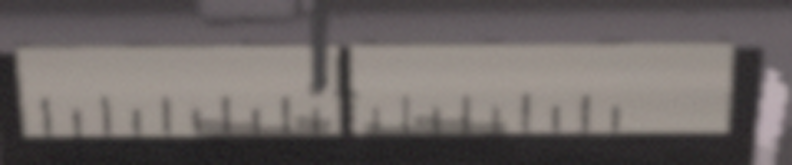

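The pointer is now at column 319 and the mark at 345, at 6.0 px/mm. Allowing for parallax, about 4.1 mm remains, which is about 6.2 mm at the rim.

servo_tool --increments '[0,0,-0.02,0,0,0,0,0,-0.01,0,0,0,0,-0.035,0,0,0,0,0,-0.035,0,0,0,0,0,0,0.015,0,0,0,0,0,0.012,0,0,0,0,0,0.003,0,0,0,0,0,0,0,0,0]'

```text
clock: 8.15
eef_pos: [479.5, 3.1, 64.0]
tool_rot: [-0.0, 0.999, 0.055, 0.0]
force: [-3.9, 0.5, 11.8]
gripper_width: 0.009
gripper_force: 5.8
```

servo_tool --increments '[0,0.01,0,0,0,0,0,0.01,0,0,0,0,0,0.01,0,0,0,0,0,0.01,0,0,0,0,0,0,0,0,0,0]'

```text
clock: 8.65
eef_pos: [480.2, -3.0, 64.0]
tool_rot: [-0.0, 0.999, 0.055, 0.0]
force: [-2.5, 0.0, 12.1]
gripper_width: 0.006
gripper_force: 5.6
```

servo_tool --increments '[0,0,-0.02,0,0,0,0,0,-0.08,0,0,0,0,0,-0.2,0,0,0,0,0,0,0,0,0,0,0,0,0,0,0]'

```text
clock: 9.15
eef_pos: [480.2, -3.2, 108.0]
tool_rot: [0.0, 0.998, 0.055, 0.0]
force: [0.3, -0.2, -0.2]
gripper_width: 0.007
gripper_force: 0.0
```

Run:
```python
from h import *
s=snap('wrist');np.savez('w4.npz',**s);t=sense();print(t['eef_pos'],t['clock'])
T=s['world_from_camera'];K=s['K']
def proj(p):
    q=np.linalg.inv(T)@np.r_[p,1];return K[0,0]*q[0]/-q[2]+K[0,2],K[1,1]*q[1]/q[2]+K[1,2]
u,v=map(int,proj([511,2,51]));print(u,v)
c=s['img'][v-25:v+25,u-60:u+60,::-1];cv2.imwrite('pics/c4.png',cv2.resize(c,None,fx=6.6,fy=6.6,interpolation=cv2.INTER_CUBIC))
P=pts(s);h=P[...,2];print('max height in cover area',h.max())
# cover visible points
s2=snap('scene');np.savez('s2.npz',**s2);P=pts(s2);c,sn=np.cos(.111),np.sin(.111)
d=P-np.array([528.8,5.5,0]);lx=d[...,0]*c+d[...,1]*sn;ly=-d[...,0]*sn+d[...,1]*c;z=P[...,2]
m=(abs(ly)<105)&(z>95)&(z<300)&(lx>30)&(lx<160)
for zz in range(100,260,20):
    k=m&(abs(z-zz)<4)
    if k.sum(): print(zz,k.sum(),lx[k].min().round(),lx[k].max().round(),ly[k].min().round(),ly[k].max().round())
print('ztop',z[m].max(), 'at x',lx[m][z[m].argmax()])
```

```text
[479.55808103  -3.18980764 107.28073963] 9.2
274 181
max height in cover area 279.0901531833357
100 160 82.0 123.0 -98.0 104.0
120 158 79.0 121.0 -97.0 105.0
140 174 76.0 118.0 -99.0 105.0
160 168 73.0 115.0 -98.0 104.0
180 171 71.0 112.0 -98.0 104.0
200 105 67.0 109.0 -98.0 104.0
220 90 65.0 106.0 -97.0 105.0
ztop 232.44655599923806 at x 102.4762254101614
```

View pics/c4.png

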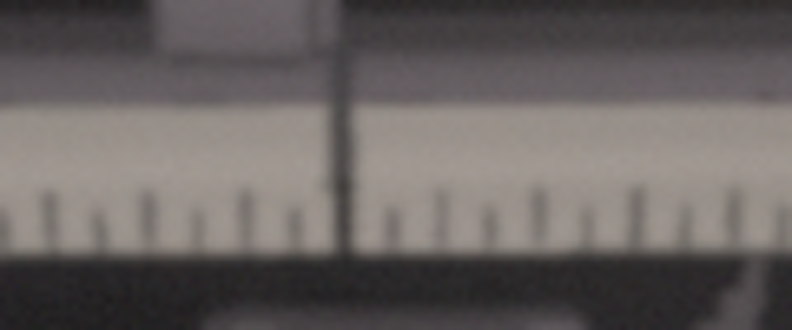

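The crop shows the pointer blade (col 340) directly over the long mark (col 342), so step 1 is met. The cover stands at about 1.43 rad, with its top at (x_p 104, z 233). Next I go up, over it, and down behind the free edge.

servo_tool --increments '[0,0,-0.265,0,0,0,0,0,-0.265,0,0,0,0,0,-0.265,0,0,0,0,0,-0.265,0,0,0,0.248,0,0,0,0,0,0.248,0,0,0,0,0,0.248,0,0,0,0,0,0.248,0,0,0,0,0,0.248,0,0,0,0,0,0,0,0,0,0,0]'

```text
clock: 10.25
eef_pos: [668.1, 17.6, 262.7]
tool_rot: [-0.0, 0.998, 0.055, -0.001]
force: [-0.6, 0.2, -0.6]
gripper_width: 0.002
gripper_force: 0.0
```

servo_tool --increments '[0,0,0.15,0,0,0,0,0,0.15,0,0,0,0,0,0.11,0,0,0,0,0,0,0,0,0]'

```text
clock: 10.65
eef_pos: [662.3, 17.0, 201.4]
tool_rot: [-0.0, 0.998, 0.055, -0.004]
force: [0.3, -0.6, 0.9]
gripper_width: 0.003
gripper_force: 0.0
```

Run:
```python
from h import *
t=sense();c,s=np.cos(.111),np.sin(.111);d=t['eef_pos']-[529.2,5,0];print(d[0]*c+d[1]*s,-d[0]*s+d[1]*c,d[2],t['force'])
# commanded path: tip front-bottom corner follows s=150 on the outer face, 3 mm inside
th=np.arange(1.43,-0.01,-0.0953*1)
X=88-150*np.cos(th)+42*np.sin(th)+16; Z=50+150*np.sin(th)+42*np.cos(th)
for a in zip(th,X,Z,np.diff(X,append=X[-1])/150,-np.diff(Z,append=Z[-1])/150): print(np.round(a,3))
```

```text
133.57397908939532 -2.764352173541795 201.3819798553696 [ 0.32072543 -0.62679157  0.91728748]
[ 1.43000e+00  1.24535e+02  2.04410e+02 -9.90000e-02 -8.00000e-03]
[ 1.33500e+00  1.09749e+02  2.05663e+02 -9.90000e-02  1.00000e-03]
[ 1.23900e+00  9.49100e+01  2.05504e+02 -9.80000e-02  1.00000e-02]
[ 1.14400e+00  8.01540e+01  2.03933e+02 -9.70000e-02  2.00000e-02]
[ 1.04900e+00  6.56150e+01  2.00966e+02 -9.50000e-02  2.90000e-02]
[ 9.54000e-01  5.14240e+01  1.96628e+02 -9.10000e-02  3.80000e-02]
[ 8.5800e-01  3.7710e+01  1.9096e+02 -8.7000e-02  4.6000e-02]
[ 7.63000e-01  2.45980e+01  1.84012e+02 -8.30000e-02  5.40000e-02]
[ 6.68000e-01  1.22060e+01  1.75848e+02 -7.70000e-02  6.20000e-02]
[ 5.72000e-01  6.47000e-01  1.66543e+02 -7.10000e-02  6.90000e-02]
[ 4.77000e-01 -9.97400e+00  1.56179e+02 -6.40000e-02  7.60000e-02]
[ 3.82000e-01 -1.95600e+01  1.44852e+02 -5.60000e-02  8.10000e-02]
[ 2.86000e-01 -2.80250e+01  1.32664e+02 -4.80000e-02  8.60000e-02]
[ 1.91000e-01 -3.52920e+01  1.19726e+02 -4.00000e-02  9.00000e-02]
[ 9.60000e-02 -4.12950e+01  1.06155e+02 -3.10000e-02  9.40000e-02]
[ 1.0000e-03 -4.5979e+01  9.2075e+01  0.0000e+00 -0.0000e+00]
```

servo_tool --increments '[-0.04,0,0,0,0,0,-0.03,0,0,0,0,0,-0.03,0,0,0,0,0,-0.03,0,0,0,0,0]'

```text
clock: 11.05
eef_pos: [646.2, 15.0, 207.0]
tool_rot: [0.0, 0.998, 0.055, 0.002]
force: [1.9, 1.0, 2.1]
gripper_width: 0.008
gripper_force: 1.1
```

servo_tool --increments '[-0.05,0,0,0,0,0,-0.05,0,0,0,0,0,-0.05,0,0.004,0,0,0,-0.05,0,0.006,0,0,0,-0.05,0,0.008,0,0,0]'

```text
clock: 11.55
eef_pos: [607.5, 10.8, 202.7]
tool_rot: [0.0, 0.998, 0.055, -0.0]
force: [0.9, -0.5, 2.6]
gripper_width: 0.004
gripper_force: 1.0
```

```bash
cat > st.py <<'E'
from h import *
t=sense();c,s=np.cos(.111),np.sin(.111);d=t['eef_pos']-[529.2,5,0];print((d[0]*c+d[1]*s).round(1),(-d[0]*s+d[1]*c).round(1),d[2].round(1),t['force'].round(1),t['clock'])
E
python3 st.py
```

```text
78.4 -2.9 202.7 [ 0.9 -0.5  2.6] 11.55
```

servo_tool --increments '[-0.048,0,0.016,0,0,0,-0.048,0,0.016,0,0,0,-0.047,0,0.018,0,0,0,-0.046,0,0.018,0,0,0,-0.045,0,0.02,0,0,0,-0.045,0,0.02,0,0,0,-0.043,0,0.024,0,0,0,-0.043,0,0.024,0,0,0]'

```text
clock: 12.35
eef_pos: [553.2, 4.8, 178.9]
tool_rot: [0.0, 0.998, 0.055, -0.0]
force: [-0.6, -0.2, 1.5]
gripper_width: 0.005
gripper_force: 0.6
```

```bash
python3 st.py
```

```text
23.8 -2.9 178.9 [-0.6 -0.2  1.5] 12.35
```

servo_tool --increments '[-0.04,0,0.032,0,0,0,-0.039,0,0.032,0,0,0,-0.037,0,0.034,0,0,0,-0.036,0,0.034,0,0,0,-0.034,0,0.038,0,0,0,-0.032,0,0.038,0,0,0,-0.03,0,0.04,0,0,0,-0.028,0,0.04,0,0,0,-0.026,0,0.043,0,0,0,-0.024,0,0.043,0,0,0]'

```text
clock: 13.35
eef_pos: [504.9, -0.5, 122.6]
tool_rot: [0.0, 0.998, 0.055, -0.0]
force: [0.3, -0.6, 0.9]
gripper_width: 0.004
gripper_force: 0.4
```

```bash
python3 st.py
```

```text
-24.7 -2.8 122.6 [ 0.3 -0.6  0.9] 13.35
```

servo_tool --increments '[-0.022,0,0.044,0,0,0,-0.02,0,0.044,0,0,0,-0.018,0,0.04,0,0,0,-0.016,0,0.03,0,0,0,0,0,0.02,0,0,0,0,0,0.013,0,0,0,0,0,0,0,0,0]'

```text
clock: 14.05
eef_pos: [494.1, -1.7, 94.3]
tool_rot: [0.0, 0.998, 0.055, -0.0]
force: [1.1, 0.1, 0.2]
gripper_width: 0.007
gripper_force: 0.0
```

```bash
python3 st.py
```

```text
-35.7 -2.8 94.3 [1.1 0.1 0.2] 14.05
```

Z is 94.3, so I press a little further until the force rises.

servo_tool --increments '[0,0,0.012,0,0,0,0,0,0.008,0,0,0,0,0,0,0,0,0,0,0,0,0,0,0]'

```text
clock: 14.45
eef_pos: [494.2, -1.7, 92.2]
tool_rot: [0.0, 0.998, 0.055, 0.0]
force: [-1.8, 0.8, 5.4]
gripper_width: 0.004
gripper_force: 2.6
```

servo_tool --increments '[0,0,0.005,0,0,0,0,0,0.005,0,0,0,0,0,0,0,0,0,0,0,0,0,0,0,0,0,0,0,0,0]'

```text
clock: 14.95
eef_pos: [494.2, -1.7, 92.1]
tool_rot: [0.0, 0.998, 0.055, 0.001]
force: [-4.1, -0.5, 15.6]
gripper_width: 0.005
gripper_force: 7.8
```

servo_tool --increments '[0,0,-0.03,0,0,0,0,0,-0.2,0,0,0,0,0,-0.25,0,0,0,-0.2,0,-0.25,0,0,0,-0.25,0,0,0,0,0,0,0,0,0,0,0,0,0,0,0,0,0]'

```text
clock: 15.65
eef_pos: [426.7, -9.1, 199.8]
tool_rot: [0.0, 0.999, 0.055, 0.001]
force: [1.7, -0.4, 0.8]
gripper_width: 0.003
gripper_force: 0.0
```

Run:
```python
from h import *
s=snap('wrist','fin.png');P=pts(s)
c,sn=np.cos(.111),np.sin(.111);d=P-np.array([529.2,5,0]);lx=d[...,0]*c+d[...,1]*sn;ly=-d[...,0]*sn+d[...,1]*c
for x in (-80,-60,-45,-20):
    k=(abs(lx-x)<6)&(abs(ly)<80)&(P[...,2]<150);print(x,k.sum(),np.median(P[k][:,2]))
```

```text
-80 2766 92.35300367037385
-60 2952 92.32520039846443
-45 3051 92.33379976231396
-20 3269 91.03510936556637
```

View pics/fin.png

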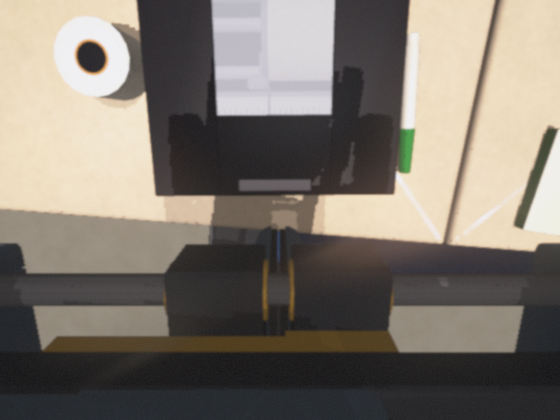

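The cover, spanning (150–400, 0–195), lies flat at z 92 right to its free edge, so it is fully shut. The arm is clear, and the spare roll and marker are undisturbed.

```bash
python3 -c "
from rig import *
print(hand_in())"
```

```text
the job is handed in; nothing more can be done
None
```

I rolled the thumbwheel until the guide pointer was on the long mark (under about 1 mm off, last seen before I shut the cover). I then pushed the cover fully shut, flat at 92 mm, and handed the job in at about 16 s; no verdict came back.

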